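# Extend the telescopic brush and hold it up

## Robot

A 6-joint arm with a two-finger parallel gripper is mounted at the origin on a cart in front of the work surface, level with it; the furniture and walls round the work are solid. World frame = base frame: x ahead of the robot, y to its left, z up, the work surface at z = 0. Lengths are in m, angles in rad, forces in N, time in s.
With the tool pointing down it reaches from about 0.35 to 0.775 m from the base axis. Payload 5.5 kg.
Tool frame: the origin (TCP) lies between the finger pads; the fingertips stand 22 mm ahead of it and the grasp point (between the pads) lies 3 mm ahead of it (env.finger_overhang is the distance from the TCP to the fingertips, in m); y points along the fingers, x is the direction in which the jaws open and shut, and the axes are right-handed (so a half turn about y gives the same grasp; the last joint's range is limited). The gripper opens to 85 mm and grips with 20 to 120 N. Pads are 22 mm wide; open, the fingers measure 114 mm over their backs; the gripper's body (76 mm by 85 mm) begins 54 mm behind the grasp point. The pads swing forward as they close: fully open they stand 13 mm farther back than shut.
Start: joints at [0.977, 0.313, 0.046, 1.304, 0, 1.431], TCP at [0.252, 0.517, 0.253] pointing down, gripper open.
Joint ranges: [-2.76, 2.76], [-0.86, 1.69], [-1.03, 1.26], [-2.2, 2.34], [-1.47, 1.5], [-3.14, 3.14]. Speed limits (rad/s): [2.57, 2.57, 3.14, 3.14, 3.14, 3.14].

## Interface

Orientations are given as a unit quaternion [w, x, y, z].
In Python, from workcell import monitor, cams, job, env gives the robot as it stands.
- The arm moves only by the tool drive_tool, never from a script. Its argument "plan" is text: rows parted by semicolons, each of 7 numbers parted by spaces: the opening, from -1 (shut) to 1 (fully open), then the shift along the tool's x, y, z in mm, then the turn, a rotation vector about the tool's x, y, z in degrees. In form: gripper x y z rx ry rz; .... A call has 1 to 8 rows; each row shifts and turns the pose as measured when the row begins, along the tool's axes as they then stand; what a row does not reach is not made up. A row lasts 1/8 s, in which the tool goes at most 62.5 mm and 10.7 degrees, less where a joint would pass 70% of its speed; a pose out of reach is approached as far as the arm can. A call is refused whole if a number of a shift passes 62.5 or a number of a turn 10.7, either way. A call with a gripper value outside its range is refused whole. The fingers move at their own pace and stop on an object; "grip_force" is the grip in N (left out, the last holds). Time passes only in rows, so rows that do not move let the fingers close. It gives the time, the measured TCP pose, the force and the opening at its end, in the units of the state.
- monitor.get_state(): the state, without advancing time (a new reading comes with each control period).
- cams.read_camera(name): name is "scene" or "top" or "wrist"; returns (picture, depth): 420x560x3 uint8, red, green, blue; 420x560 float32, m along the optical axis (not along the pixel's ray), 0 where there is no reading.
- cams.calibration(name): a dict with "fx", "fy", "cx", "cy" (pixels), "R" (3x3) and "t" (3): a world point X has camera coordinates R X + t. Camera axes: x right, y down, z forward; pixel columns grow to the right and rows downward; lengths in m; the calibration is good to about 2 mm. A picture is of the moment at which its call begins: read the wrist's pose just before it. calibration takes no time and is no camera call; for the wrist camera it gives the pose at the moment of the call.
- job.hand_in(): hands the job in, once; it reports no verdict.
The state is a dict: "clock": time; "joint_pos": joint angles; "qvel": joint speeds; "tau": joint torques, N m; "tcp_pos": TCP position; "orientation": TCP orientation; "wrist_force": force on the tool from outside, world axes, zero at the start; "ft_torque": the same for the moment, N m; "finger_gap": finger opening in m.
Only numpy, scipy, OpenCV 4.12 (cv2) and the standard library are available. Lean on these libraries where they do the work, as an engineer would, in place of code of your own. Each camera call takes 0.05 s, during which the arm holds its last target.

## Task

Get the telescopic brush ready for scrubbing tall bottles: with the brush still standing in its blue pot, squeeze the orange button in the black handle fully in, pull the handle straight up past the first stop to the second stop (fully extended), and only then lift the whole brush out. Finish still holding it by the handle, extended, upright and still, with the brush head a few centimetres clear above the pot's rim; do not put it down or let go. Leave the cup, the timer and the glass alone.

Things in the scene. Friction and masses are not known exactly. Their poses are not given: they have to be found in the camera images.
- caddy: low round blue ceramic pot, fixed to the worktop: 72 mm outside diameter, 40 mm high, 58 mm inside diameter, inner floor 8 mm above its underside. Origin: centre of its underside. The brush stands in it.
- brush: telescopic brush (0.35 to 0.55 kg), loose, upright in the pot: round head 52 mm in diameter, bristles down, then a green sleeve 28 mm in diameter with a grey collar (32 mm), ending 130 mm above the bristle tips. Its weight keeps it down while the unlocked handle slides. Origin: underside of the bristles; z up to the handle; -x is the button's side (turned up to 70 degrees from facing the robot).
- grip (a point): centre of the black handle, a rounded block 30 mm along x (the button direction), 26 mm along y, 56 mm tall (28 mm above and below this point; a thin wire loop adds 12 mm on top). Axes as the brush's. With the handle home it lies 164 mm above the bristle tips (about 172 mm above the worktop). The handle weighs 0.06 kg.
- button_face (a point): centre of the outer face of the orange release button, 18 mm wide, 34 mm tall, level with the centre of the handle. It stands 7 mm proud of the handle's -x face, so handle and button together are 37 mm across x with the button out, 32 mm with it in. The handle can be grasped with one finger on the button and the other on the opposite face, which presses the button.
- release (a joint): orange button: 0 out, 0.005 m fully in (towards the handle's +x). Sprung: 2 N to start, 5 N fully in. It must be in by more than 3 mm to unlock the handle; keep it in while pulling. Let out, it locks the handle at home, at the first or at the second stop.
- handle (a joint): extension of the handle out of the sleeve: 0 home, first stop about 0.035 m, second stop (hard end) 0.070 m. Slides with about 1 N of friction once unlocked; while locked, pulling the handle lifts the whole brush instead.
- mug: small white cup with a handle, 60 x 83 x 49 mm, loose bystander, beside the pot. Origin: near the centre of its underside.
- timer: round kitchen timer, white with a wooden top, 69 mm in diameter, 44 mm high, loose bystander, on the other side of the pot. Origin: centre of its underside.
- glass: small glass tumbler, 48 mm in diameter, 61 mm high, loose bystander, farther back. Origin: centre of its underside.

How it is judged:
On the way, in this order (a step that is already met when the one before it is completed fails the run):
1. the button is squeezed in by the gripper while the handle is home and the brush stands in its pot (value of joint release above 0.0035 m and value of joint handle below 0.005 m and contact force between the fingers and handle above 1 N and z of brush in the frame of caddy below 0.016 m), for 0.1 s.
2. the handle is pulled out to the second stop while the brush head is still down in its pot (value of joint handle above 0.066 m and z of brush in the frame of caddy below 0.028 m and horizontal distance between brush and caddy below 0.02 m), for 0.05 s.
At the end, for the whole second after the job is handed in: the gripper still holds the handle (over 1 N), the handle is out to the second stop (extension over 66 of 70 mm), the underside of the brush head is more than 10 mm above the pot's rim and the pot carries nothing, the brush is within 0.25 rad of upright and at rest (under 30 mm/s) (value of joint handle above 0.066 m and z of brush in the frame of caddy above 0.05 m and angle between brush's own z axis and vertical below 0.25 rad and contact force between the fingers and handle above 1 N and contact force between brush and caddy below 0.1 N and linear speed of brush below 0.03 m/s); the arm keeps its last pose, push and grip.
It fails at once if a bystander (cup, timer or glass) is shifted by more than 20 mm (distance of any of mug, timer, glass from where it was at the start of the episode above 0.02 m).
It also fails if it takes over 35 s, if anything falls off the work surface, if the arm or the gripper's body presses on something with over 40 N, if the wrist force passes 120 N, or if a joint passes its speed limit or range.

## Working session

There is one attempt and no reset: what is moved stays moved. The work goes in short steps, Python scripts to look and compute and a tool call to move; the robot and the scene stay as the last step left them, time stands still between calls to the robot, and variables do not carry over. Pictures are saved under pics/ and viewed, and the job is handed in when it is done.

Besides the shell and the picture viewer there is one more tool, called after "Call:" as a command line: name --argument value ..., lists and objects as JSON in quotes. drive_tool: Moves the arm, as the interface text tells. Its arguments: {"type":"object","properties":{"plan":{"type":"string"},"grip_force":{"type":"number"}},"required":["plan"]}

```bash
mkdir -p pics; ls
python3 - <<'E'
from workcell import monitor,cams,job,env
import cv2,numpy as np
s=monitor.get_state();print(s)
for n in ("scene","top"):
    im,d=cams.read_camera(n);cv2.imwrite(f"pics/{n}0.png",im[:,:,::-1]);np.savez(f"pics/{n}0.npz",im=im,d=d,**cams.calibration(n));print(n,cams.calibration(n))
E
```

```text
pics
{'clock': 0.0, 'joint_pos': array([ 9.77417485e-01,  3.14018760e-01,  4.50159277e-02,  1.30359221e+00,
       -3.26080393e-05,  1.43121595e+00]), 'qvel': array([-0.00036958, -0.00015533, -0.00030199,  0.0003947 ,  0.0007592 ,
       -0.00118429]), 'tau': array([ 2.61300222e-03, -4.80618489e+01,  2.98539913e+01,  1.92593696e-02,
       -1.56851875e-04, -2.09593486e-05]), 'tcp_pos': array([0.25182179, 0.51642195, 0.25241349]), 'orientation': array([-0.5993935 ,  0.59993194,  0.37412925, -0.37528177]), 'wrist_force': array([-0.27806862,  0.32425182,  0.46756893]), 'ft_torque': array([0.04233713, 0.02701612, 0.018797  ]), 'finger_gap': 0.08513789035116621}
scene {'fx': 489.15107271599703, 'fy': 489.15107271599703, 'cx': 283.249949274031, 'cy': 214.63607064439432, 'R': array([[ 0.66740789, -0.74451876, -0.01607869],
       [-0.43068216, -0.36828186, -0.82394256],
       [ 0.6075192 ,  0.55683057, -0.56644517]]), 't': array([-0.32361793,  0.3634251 ,  0.86618408])}
top {'fx': 454.09314446944165, 'fy': 454.09314446944165, 'cx': 276.92161931340917, 'cy': 199.0633571745606, 'R': array([[ 0.05089851, -0.99869352, -0.00453804],
       [-0.97380872, -0.048621  , -0.22210938],
       [ 0.22159855,  0.01572422, -0.9750112 ]]), 't': array([0.04523235, 0.55762435, 1.06233734])}
```

View pics/scene0.png

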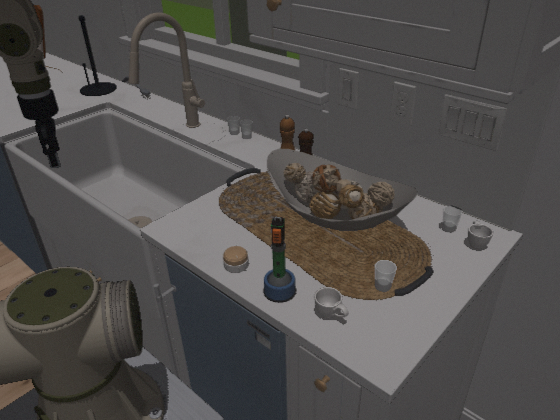

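View pics/top0.png

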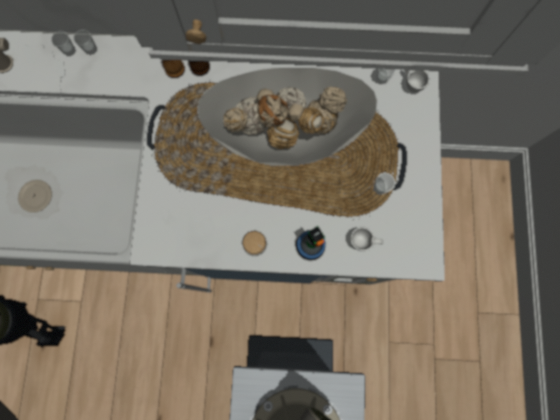

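```bash
cat > h.py <<'E'
import numpy as np,cv2
from scipy.spatial.transform import Rotation as Ro
def Rq(q): return Ro.from_quat([q[1],q[2],q[3],q[0]]).as_matrix()
def load(n): return np.load(f"pics/{n}.npz")
def cloud(z):
    d=z['d'];v,u=np.mgrid[:420,:560]
    P=np.stack([(u-z['cx'])/z['fx']*d,(v-z['cy'])/z['fy']*d,d],-1)
    W=(P-z['t'])@z['R'];W[d==0]=np.nan
    return W
E
python3 - <<'E'
from h import *
print(Rq([-0.5993935 ,  0.59993194,  0.37412925, -0.37528177]).round(3))
for n in("scene0","top0"):
    z=load(n);W=cloud(z);hsv=cv2.cvtColor(z['im'],cv2.COLOR_RGB2HSV)
    H,S,V=hsv[...,0],hsv[...,1],hsv[...,2]
    for nm,m in dict(orange=(H>5)&(H<18)&(S>180)&(V>150),blue=(H>95)&(H<125)&(S>120),green=(H>40)&(H<85)&(S>100)).items():
        c,l,st,ce=cv2.connectedComponentsWithStats(m.astype(np.uint8))
        for i in range(1,c):
            if st[i,4]>25: print(n,nm,st[i],np.nanmedian(W[l==i],0).round(4),np.nanmin(W[l==i],0).round(3),np.nanmax(W[l==i],0).round(3))
E
```

```text
[[ 0.438 -0.001 -0.899]
 [ 0.899 -0.002  0.438]
 [-0.002 -1.     0.   ]]
scene0 green [ 162    0   53   39 1201] [0.9092 0.8598 0.3825] [0.893 0.86  0.362] [0.925 0.86  0.403]
scene0 green [287  51  12   8  65] [nan nan nan] [nan nan nan] [nan nan nan]
scene0 green [273 252  11  25 123] [ 0.4443 -0.0279  0.0889] [ 0.437 -0.033  0.053] [ 0.453 -0.011  0.121]
top0 blue [297 233  27  26 140] [0.4325 0.0006 0.0383] [ 0.416 -0.046  0.003] [0.477 0.018 0.044]
top0 green [307 232   9  16  49] [ 0.4388 -0.0086  0.1827] [ 0.433 -0.018  0.08 ] [0.455 0.001 0.2  ]<stdin>:9: RuntimeWarning: All-NaN slice encountered
```

Run:
```python
from h import *
z=load("scene0");im=z['im'][190:330,215:415];a=cv2.resize(im,None,fx=4,fy=4,interpolation=cv2.INTER_CUBIC);cv2.imwrite("pics/s0c.png",cv2.convertScaleAbs(a,alpha=1.6)[:,:,::-1])
z=load("top0");im=z['im'][215:275,230:390];a=cv2.resize(im,None,fx=5,fy=5,interpolation=cv2.INTER_CUBIC);cv2.imwrite("pics/t0c.png",cv2.convertScaleAbs(a,alpha=1.6)[:,:,::-1])
```

```text
(no output)
```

View pics/s0c.png

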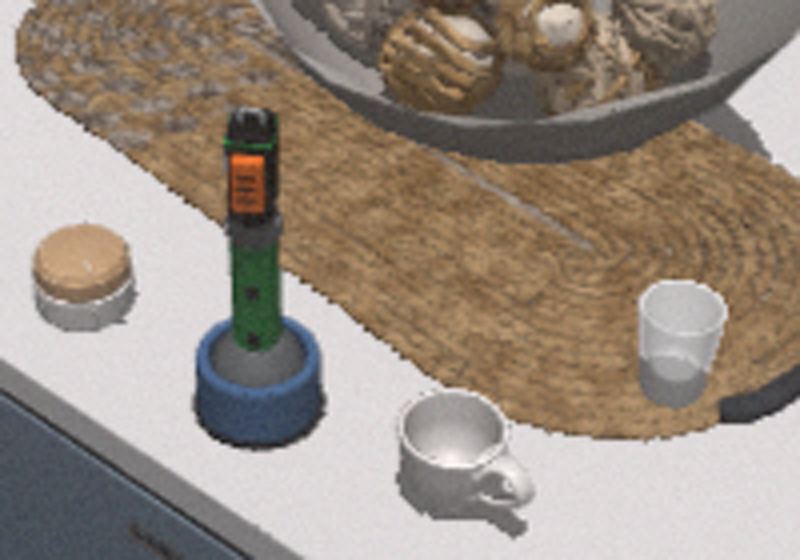

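View pics/t0c.png

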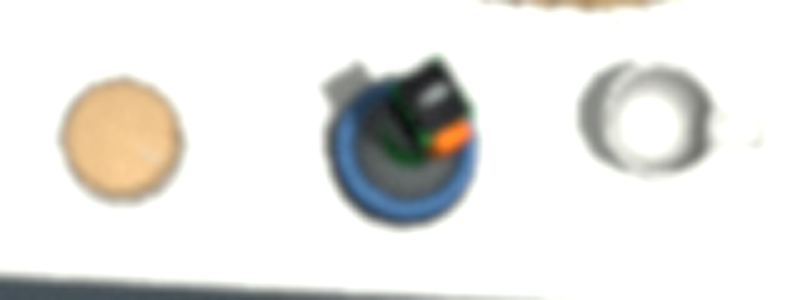

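Run:
```python
from h import *
np.set_printoptions(suppress=True)
for n in("scene0","top0"):
    z=load(n);W=cloud(z);im=z['im'].astype(int)
    m=(np.abs(W[...,0]-.44)<.06)&(np.abs(W[...,1]+.01)<.07)&(W[...,2]>.13)
    m2=m&(im[...,0]>im[...,2]*2+20)&(im[...,0]>im[...,1]*1.4)
    print(n,m.sum(),np.nanmin(W[m],0).round(3),np.nanmax(W[m],0).round(3),m2.sum(),np.nanmedian(W[m2],0).round(4),np.argwhere(m2).mean(0))
    q=W[m&~m2]
    k=q[(q[:,2]>.15)&(q[:,2]<.205)]
    print(len(k),k[:,:2].min(0),k[:,:2].max(0),k.mean(0))
    k=W[m2]; 
    if len(k)>10:
        c=k.mean(0);u,s,v=np.linalg.svd(k-c);print(s,v)
    k=q[q[:,2]>.19];print(k.round(3)[::max(1,len(k)//40)])
```

```text
scene0 447 [ 0.429 -0.037  0.13 ] [ 0.47  -0.003  0.209] 97 [ 0.4354 -0.0304  0.1766] [234.90721649 276.54639175]
238 [ 0.43015323 -0.03540845] [ 0.47011337 -0.00346396] [ 0.44637288 -0.02465151  0.18596466]
[0.09988505 0.05170639 0.01855016] [[-0.07068662 -0.07457131 -0.99470725]
 [ 0.46560224 -0.88437067  0.03321261]
 [-0.88216663 -0.46079023  0.09723374]]
[[ 0.452 -0.014  0.208]
 [ 0.448 -0.014  0.207]
 [ 0.452 -0.019  0.207]
 [ 0.466 -0.015  0.198]
 [ 0.448 -0.012  0.204]
 [ 0.458 -0.011  0.198]
 [ 0.455 -0.022  0.204]
 [ 0.464 -0.022  0.2  ]
 [ 0.448 -0.009  0.2  ]
 [ 0.451 -0.014  0.201]
 [ 0.456 -0.018  0.199]
 [ 0.462 -0.021  0.198]
 [ 0.445 -0.009  0.199]
 [ 0.447 -0.015  0.2  ]
 [ 0.452 -0.019  0.2  ]
 [ 0.457 -0.023  0.199]
 [ 0.462 -0.027  0.198]
 [ 0.445 -0.014  0.199]
 [ 0.449 -0.019  0.199]
 [ 0.454 -0.023  0.198]
 [ 0.458 -0.027  0.198]
 [ 0.442 -0.014  0.198]
 [ 0.443 -0.022  0.201]
 [ 0.45  -0.024  0.198]
 [ 0.453 -0.029  0.199]
 [ 0.441 -0.009  0.194]
 [ 0.439 -0.02   0.199]
 [ 0.443 -0.024  0.199]
 [ 0.447 -0.029  0.2  ]
 [ 0.455 -0.031  0.196]
 [ 0.438 -0.018  0.
[... 1076 characters left out ...]
98]
 [ 0.457 -0.027  0.196]
 [ 0.453 -0.005  0.202]
 [ 0.453 -0.014  0.2  ]
 [ 0.454 -0.022  0.198]
 [ 0.451 -0.001  0.196]
 [ 0.451 -0.01   0.199]
 [ 0.45  -0.017  0.21 ]
 [ 0.453 -0.027  0.196]
 [ 0.449 -0.005  0.199]
 [ 0.448 -0.013  0.209]
 [ 0.45  -0.023  0.197]
 [ 0.451 -0.031  0.195]
 [ 0.447 -0.01   0.201]
 [ 0.447 -0.018  0.201]
 [ 0.448 -0.027  0.199]
 [ 0.445 -0.006  0.198]
 [ 0.445 -0.014  0.199]
 [ 0.446 -0.023  0.198]
 [ 0.446 -0.031  0.198]
 [ 0.443 -0.01   0.2  ]
 [ 0.443 -0.019  0.197]
 [ 0.444 -0.027  0.198]
 [ 0.441 -0.008  0.197]
 [ 0.441 -0.016  0.199]
 [ 0.439 -0.008  0.193]
 [ 0.439 -0.016  0.2  ]
 [ 0.436 -0.01   0.197]
 [ 0.439 -0.032  0.19 ]
 [ 0.435 -0.017  0.197]]
```

Call:
drive_tool --plan "1 0 -45 0 0 0 0; 1 0 -45 0 0 0 0; 1 -39 0 -41 0 0 0; 1 -39 0 -41 0 0 0; 1 -39 0 -41 0 0 0; 1 -39 0 -41 0 0 0; 1 -39 0 -41 0 0 0; 1 -39 0 -41 0 0 0" --grip_force 40

```text
clock: 1.1
tcp_pos: [0.3728, 0.1928, 0.3421]
orientation: [-0.597, 0.599, 0.375, -0.38]
wrist_force: [1.2, 0.0, -0.3]
finger_gap: 0.0854
```

Call:
drive_tool --plan "1 -39 0 -41 0 0 0; 1 -39 0 -41 0 0 0; 1 0 0 0 0 9 0; 1 0 0 0 0 9 0; 1 0 0 0 0 9 0; 1 0 0 0 0 9 0; 1 0 0 0 0 0 0"

```text
clock: 1.98
tcp_pos: [0.414, 0.0778, 0.3402]
orientation: [-0.686, 0.69, 0.161, -0.167]
wrist_force: [-0.4, 0.1, 0.0]
finger_gap: 0.0856
```

```bash
cat > look.py <<'E'
import sys
from h import *
from workcell import monitor,cams
np.set_printoptions(suppress=True,precision=4)
tag=sys.argv[1]
for n in sys.argv[2:]:
    s=monitor.get_state();c=cams.calibration(n)
    im,d=cams.read_camera(n);cv2.imwrite(f"pics/{n}{tag}.png",im[:,:,::-1]);np.savez(f"pics/{n}{tag}.npz",im=im,d=d,**c)
s=monitor.get_state()
print(s['clock'],s['tcp_pos'],s['joint_pos'],s['wrist_force'],s['finger_gap']);print(Rq(s['orientation']))
E
python3 look.py 1 wrist top
```

```text
2.075 [0.4141 0.0779 0.3403] [-0.0004  0.0079 -0.1094  1.4612 -0.007   1.1009] [0.0972 0.0812 0.2901] 0.0854110126060814
[[ 0.8918 -0.0077 -0.4524]
 [ 0.4524 -0.007   0.8918]
 [-0.0101 -0.9999 -0.0028]]
```

View pics/wrist1.png

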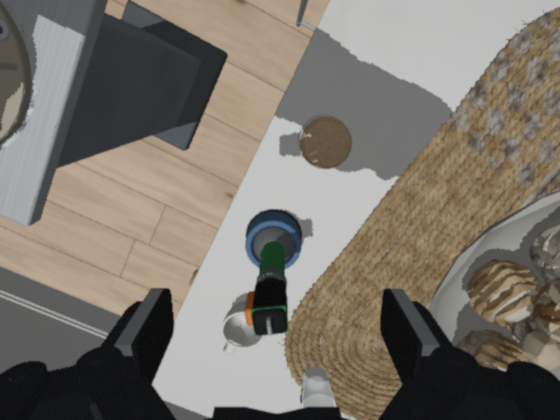

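View pics/top1.png

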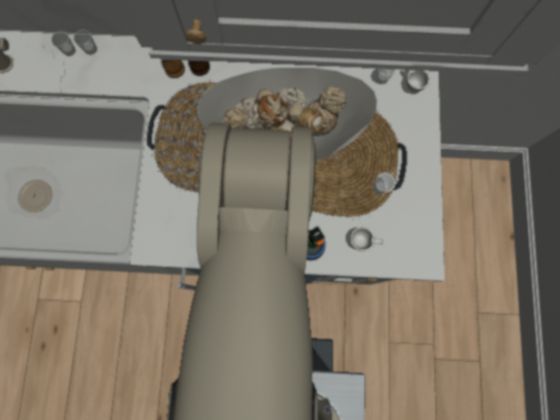

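```bash
cat > fit.py <<'E'
import sys
from h import *
np.set_printoptions(suppress=True,precision=4)
z=load(sys.argv[1]);W=cloud(z);im=z['im']
m=(np.abs(W[...,0]-.45)<.05)&(np.abs(W[...,1]+.015)<.05)&(W[...,2]>.188)&(W[...,2]<.203)
im2=im.astype(int); org=(im2[...,0]>im2[...,2]*2+20)&(im2[...,0]>im2[...,1]*1.4)
P=W[m&~org];print(len(P),np.median(P[:,2]))
r=cv2.minAreaRect((P[:,:2]*1000).astype(np.float32));print(r)
o=org&(np.abs(W[...,0]-.45)<.05)&(np.abs(W[...,1]+.015)<.05)&(W[...,2]>.13)
K=W[o];print('orange',len(K),K.mean(0),K.min(0),K.max(0));v=np.linalg.svd(K-K.mean(0))[2];print(v)
b=(np.abs(W[...,0]-.44)<.07)&(np.abs(W[...,1]+.015)<.07)&(W[...,2]>.034)&(W[...,2]<.046)&(im2[...,2]>im2[...,0]*1.3)
K=W[b];print('rim',len(K),K.min(0),K.max(0))
if len(K)>5:
    print(cv2.minEnclosingCircle((K[:,:2]*1000).astype(np.float32)))
a=cv2.resize(im[200:400,180:400],None,fx=3,fy=3,interpolation=cv2.INTER_CUBIC);cv2.imwrite("pics/%s_c.png"%sys.argv[1],cv2.convertScaleAbs(a,alpha=1.8)[:,:,::-1])
E
python3 fit.py wrist1; python3 fit.py top0; python3 fit.py scene0
```

```text
1059 0.20007745069713442
((450.2492980957031, -17.561538696289062), (36.865257263183594, 27.612091064453125), 35.19660186767578)
orange 181 [ 0.4351 -0.0213  0.1816] [ 0.4314 -0.0318  0.1615] [ 0.4429 -0.0151  0.1962]
[[ 0.1478 -0.2949  0.944 ]
 [ 0.4831 -0.8114 -0.3291]
 [ 0.863   0.5047  0.0225]]
rim 767 [ 0.4175 -0.0488  0.0341] [0.4869 0.0197 0.0435]
((452.4522705078125, -14.699618339538574), 35.12986755371094)
160 0.19846322340252698
((449.0898132324219, -16.696125030517578), (34.58800506591797, 26.500289916992188), 33.11522674560547)
orange 34 [ 0.4358 -0.0244  0.1882] [ 0.4299 -0.0303  0.1768] [ 0.4422 -0.018   0.1998]
[[-0.5426  0.201  -0.8155]
 [ 0.3111 -0.8537 -0.4175]
 [-0.7802 -0.4803  0.4007]]
rim 186 [ 0.4158 -0.0488  0.0341] [0.4797 0.0187 0.044 ]
((449.16802978515625, -14.433430671691895), 35.30354309082031)
133 0.19777721727182426
((450.74658203125, -18.597675323486328), (31.286972045898438, 26.308691024780273), 33.29862976074219)
orange 97 [ 0.4354 -0.0295  0.1756] [ 0.4292 -0.0369  0.1561] [ 0.4424 -0.0166  0.1897]
[[-0.0707 -0.0746 -0.9947]
 [ 0.4656 -0.8844  0.0332]
 [-0.8822 -0.4608  0.0972]]
rim 200 [ 0.4162 -0.0537  0.034 ] [0.485  0.016  0.0433]
((450.0358581542969, -19.875234603881836), 35.93390655517578)
```

View pics/wrist1_c.png

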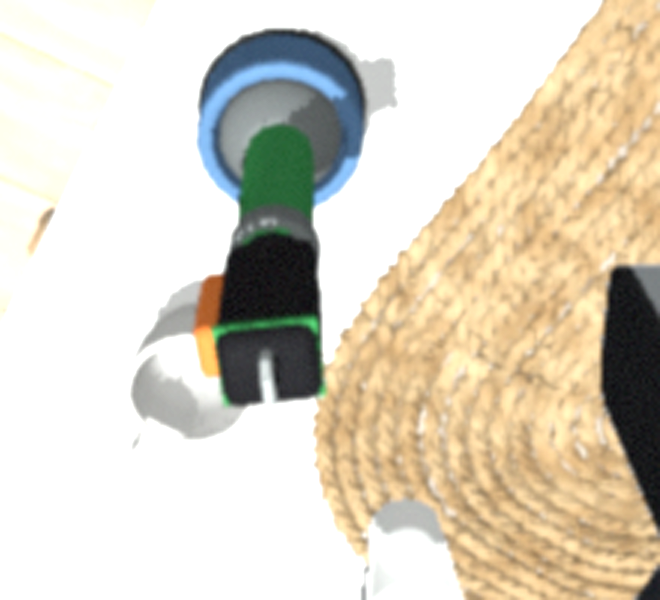

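Run:
```python
from h import *
z=load("wrist1")
C=-z['R'].T@z['t'];print(C)
def pr(u,v,h):
    r=z['R'].T@np.array([(u-z['cx'])/z['fx'],(v-z['cy'])/z['fy'],1]);return (C+r*(h-C[2])/r[2])*1000
Q=np.array([pr(180+u/3,200+v/3,.2)[:2] for u,v in[(214,333),(319,318),(325,396),(225,405)]]);print(Q,Q.mean(0))
for a,b in((0,1),(3,2),(3,0),(2,1)):
    d=Q[b]-Q[a];print(np.hypot(*d),np.degrees(np.arctan2(d[1],d[0])))
```

```text
[0.37702421 0.15364008 0.46186195]
[[434.50772983 -12.40944899]
 [458.29318057   5.2701262 ]
 [471.60068537 -16.73110645]
 [447.62562838 -32.54299413]] [453.00680604 -14.10335584]
29.63638044710987 36.62318892025735
28.71966485645561 33.405413491663246
24.02995843297546 123.08602928693148
25.71271907636908 121.16775918942243
```

Call:
drive_tool --plan "1 -5 12 -50 0 0 0; 1 -5 12 -50 0 0 0; 1 0 0 0 0 -6 0; 1 0 0 0 0 0 0"

```text
clock: 2.58
tcp_pos: [0.4517, -0.0177, 0.3158]
orientation: [-0.675, 0.678, 0.202, -0.208]
wrist_force: [0.4, 0.4, 0.2]
finger_gap: 0.0852
```

```bash
python3 look.py 2 wrist;python3 fit.py wrist2
```

```text
2.625 [ 0.4518 -0.0176  0.3158] [-0.2118  0.0668 -0.107   1.4022 -0.0081  0.7711] [-0.0357 -0.1269  0.2867] 0.08511882263160916
[[ 0.8321 -0.0068 -0.5546]
 [ 0.5546 -0.0068  0.8321]
 [-0.0095 -1.     -0.0019]]
1575 0.20040821059855685
((450.44970703125, -18.344390869140625), (36.72567367553711, 27.183582305908203), 34.562076568603516)
orange 213 [ 0.4361 -0.0233  0.1855] [ 0.4316 -0.0325  0.1634] [ 0.4431 -0.0155  0.1918]
[[ 0.2194 -0.4054  0.8874]
 [ 0.5185 -0.722  -0.458 ]
 [ 0.8264  0.5606  0.0518]]
rim 913 [ 0.4173 -0.049   0.034 ] [0.4872 0.0194 0.0441]
((452.188720703125, -15.116966247558594), 35.205421447753906)
```

View pics/wrist2.png

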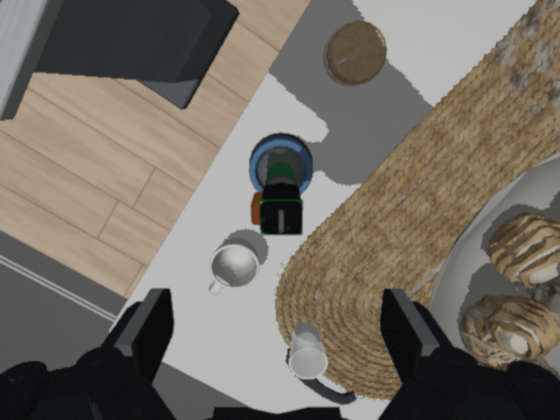

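Run:
```python
from h import *
from workcell import monitor
np.set_printoptions(suppress=True,precision=1)
s=monitor.get_state();R=Rq(s['orientation']);p=s['tcp_pos']
z=load("wrist2");W=cloud(z);print(z['cx'],z['R']@R)
T=(W-p)@R*1000
m=(np.abs(W[...,0]-.45)<.05)&(np.abs(W[...,1]+.015)<.05)
for lo,hi in((.197,.203),(.188,.197),(.16,.188)):
    k=T[m&(W[...,2]>lo)&(W[...,2]<hi)];print(lo,len(k),np.percentile(k,[1,5,50,95,99],axis=0))
im2=z['im'].astype(int);org=m&(im2[...,0]>im2[...,2]*2+20)&(im2[...,0]>im2[...,1]*1.4)&(W[...,2]>.13)
print(np.percentile(T[org],[1,50,99],axis=0))
```

```text
276.4541113787148 [[ 1.   0.   0. ]
 [ 0.  -0.3 -0.9]
 [ 0.   0.9 -0.3]]
0.197 1317 [[-11.5 113.3 -11.4]
 [-10.1 113.7  -9.6]
 [  2.4 115.1   2.6]
 [ 16.1 118.1  12.6]
 [ 17.5 118.6  13.3]]
0.188 406 [[-18.5 118.7 -12.7]
 [-17.7 119.  -11.1]
 [-11.6 125.1   6.5]
 [ 17.4 127.4  13.8]
 [ 18.  127.8  14. ]]
0.16 459 [[-18.5 128.    4.1]
 [-17.  128.4   8.9]
 [ -0.4 140.5  13.5]
 [ 15.4 154.6  13.9]
 [ 17.2 155.4  14. ]]
[[-17.7 124.3  -5.7]
 [-14.9 126.4   5.2]
 [-11.6 151.8   9.9]]
```

Call:
drive_tool --plan "1 1 0 -1 0 0 -0.5; 1 0 0 1.5 0 0 0; 1 0 36 0 0 0 0; 1 0 36 0 0 0 0; 1 0 36 0 0 0 0; 1 0 20 0 0 0 0; 1 0 0 0 0 0 0"

```text
clock: 3.5
tcp_pos: [0.453, -0.0135, 0.1867]
orientation: [-0.675, 0.678, 0.208, -0.204]
wrist_force: [-0.5, 0.9, -0.4]
finger_gap: 0.0853
```

```bash
python3 look.py 3 wrist scene
```

```text
3.6 [ 0.4543 -0.0139  0.1884] [-0.2069  0.1063 -0.3787  1.0757 -0.001   0.7723] [0.3353 0.6503 0.2103] 0.08508176213753885
[[ 0.83    0.0097 -0.5577]
 [ 0.5577 -0.0031  0.83  ]
 [ 0.0064 -0.9999 -0.008 ]]
```

View pics/wrist3.png

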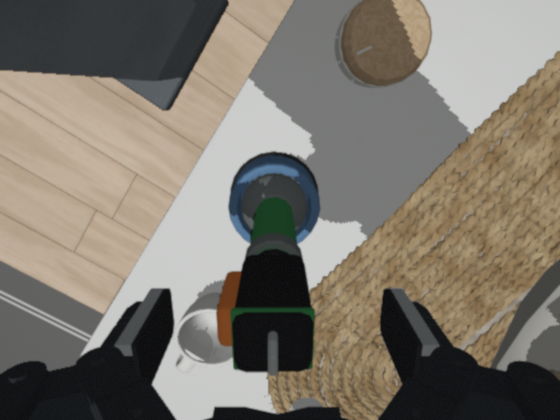

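Run:
```python
from h import *
z=load("scene3");im=z['im'][150:320,180:400];a=cv2.resize(im,None,fx=3.5,fy=3.5,interpolation=cv2.INTER_CUBIC);cv2.imwrite("pics/s3c.png",cv2.convertScaleAbs(a,alpha=1.8)[:,:,::-1])
```

```text
(no output)
```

View pics/s3c.png

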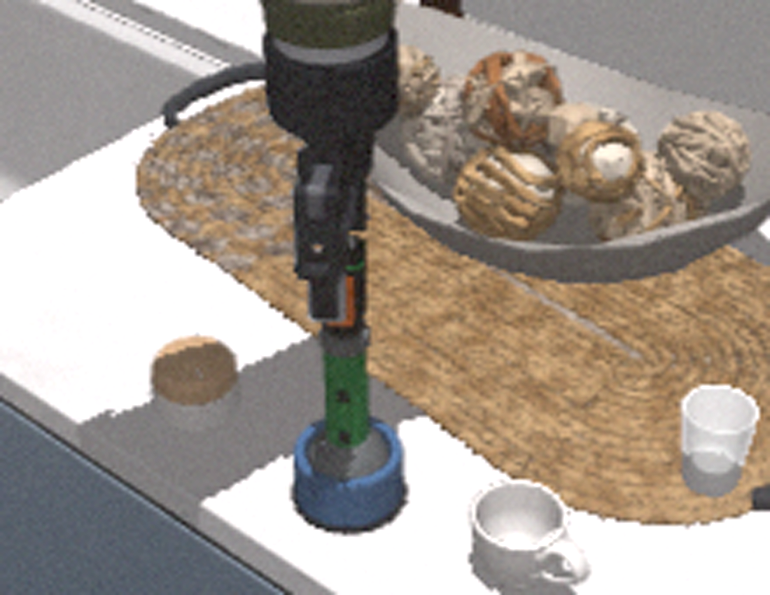

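```bash
cat > tf.py <<'E'
import sys
from h import *
from workcell import monitor
np.set_printoptions(suppress=True,precision=1)
s=monitor.get_state();R=Rq(s['orientation']);p=s['tcp_pos'];print(p*1000,np.degrees(R))
z=load(sys.argv[1]);W=cloud(z)
T=(W-p)@R*1000
m=(np.abs(T[...,0])<30)&(np.abs(T[...,2])<25)
for lo,hi in((.197,.203),(.188,.197),(.16,.188)):
    k=T[m&(W[...,2]>lo)&(W[...,2]<hi)];print(lo,len(k),np.percentile(k,[1,5,50,95,99],axis=0))
im2=z['im'].astype(int);org=m&(im2[...,0]>im2[...,2]*2+20)&(im2[...,0]>im2[...,1]*1.4)&(W[...,2]>.13)
print(np.percentile(T[org],[1,50,99],axis=0))
E
python3 tf.py wrist3
```

```text
[454.3 -13.9 188.4] [[ 47.6   0.6 -32. ]
 [ 32.   -0.2  47.6]
 [  0.4 -57.3  -0.5]]
0.197 4397 [[-16.7 -14.  -12.4]
 [-15.2 -13.5 -10.4]
 [ -2.3 -12.3   2.6]
 [ 10.7  -9.2  10.9]
 [ 12.2  -8.8  11.7]]
0.188 1699 [[-23.5  -8.7 -11.9]
 [-22.6  -8.5  -7. ]
 [ -8.8  -3.   11.2]
 [ 11.2  -0.2  12.1]
 [ 12.8   0.2  12.4]]
0.16 2854 [[-24.1   0.5   5. ]
 [-22.4   1.3   7.1]
 [ -5.9  12.4  11.5]
 [ 10.1  26.5  12.2]
 [ 12.   27.9  12.4]]
[[-23.3  -2.8  -8. ]
 [-20.4   1.3   7.1]
 [-16.9  26.8   8.4]]
```

Call:
drive_tool --plan "1 -4 16 0 0 0 0.3; 1 0 0 0 0 0 0; 1 0 0 0 0 0 0"

```text
clock: 3.98
tcp_pos: [0.4525, -0.0166, 0.1736]
orientation: [-0.673, 0.68, 0.209, -0.204]
wrist_force: [0.4, 0.2, -0.6]
finger_gap: 0.0855
```

```bash
python3 look.py 4 wrist; python3 tf.py wrist4
```

```text
4.025 [ 0.4523 -0.0165  0.1735] [-0.211   0.1137 -0.4088  1.038  -0.0051  0.768 ] [-0.9191  0.2448  0.2269] 0.08531380358044983
[[ 0.8299  0.009  -0.5578]
 [ 0.5579 -0.0071  0.8299]
 [ 0.0035 -0.9999 -0.0109]]
[452.3 -16.5 173.5] [[ 47.6   0.5 -32. ]
 [ 32.   -0.4  47.5]
 [  0.2 -57.3  -0.6]]
0.197 5356 [[-13.5 -28.8 -11.8]
 [-12.  -28.4  -9.5]
 [  0.7 -27.1   3.6]
 [ 13.9 -24.1  11.8]
 [ 15.3 -23.7  12.7]]
0.188 2151 [[-20.4 -23.6 -10.1]
 [-19.5 -23.4  -5.5]
 [ -5.4 -17.9  12.1]
 [ 13.8 -15.1  13. ]
 [ 15.9 -14.7  13.3]]
0.16 3684 [[-20.9 -14.5   6.2]
 [-19.1 -13.7   8. ]
 [ -2.8  -2.8  12.4]
 [ 13.2  11.5  13.2]
 [ 15.   13.   13.4]]
[[-20.4 -17.6  -6.6]
 [-17.3 -12.7   8. ]
 [-13.8  12.7   9.3]]
```

Call:
drive_tool --plan "0.1 -1 1 0 0 0 0; 0.1 0 0 0 0 0 0; 0 0 0 0 0 0 0; -1 0 0 0 0 0 0; -1 0 0 0 0 0 0; -1 0 0 0 0 0 0; -1 0 0 0 0 0 0" --grip_force 40

```text
clock: 4.9
tcp_pos: [0.4521, -0.0172, 0.1735]
orientation: [-0.673, 0.68, 0.209, -0.203]
wrist_force: [-0.0, 0.2, 1.1]
finger_gap: 0.0296
```

```bash
python3 look.py 5 wrist scene
python3 - <<'E'
from h import *
z=load("scene5");im=z['im'][150:320,180:400];a=cv2.resize(im,None,fx=3.5,fy=3.5,interpolation=cv2.INTER_CUBIC);cv2.imwrite("pics/s5c.png",cv2.convertScaleAbs(a,alpha=1.8)[:,:,::-1])
E
```

```text
5.0 [ 0.4521 -0.0172  0.1735] [-0.2128  0.112  -0.4108  1.0361 -0.0049  0.7663] [0.0125 0.1343 1.045 ] 0.029948061826627667
[[ 0.83    0.0107 -0.5577]
 [ 0.5578 -0.0074  0.83  ]
 [ 0.0048 -0.9999 -0.0121]]
```

View pics/s5c.png

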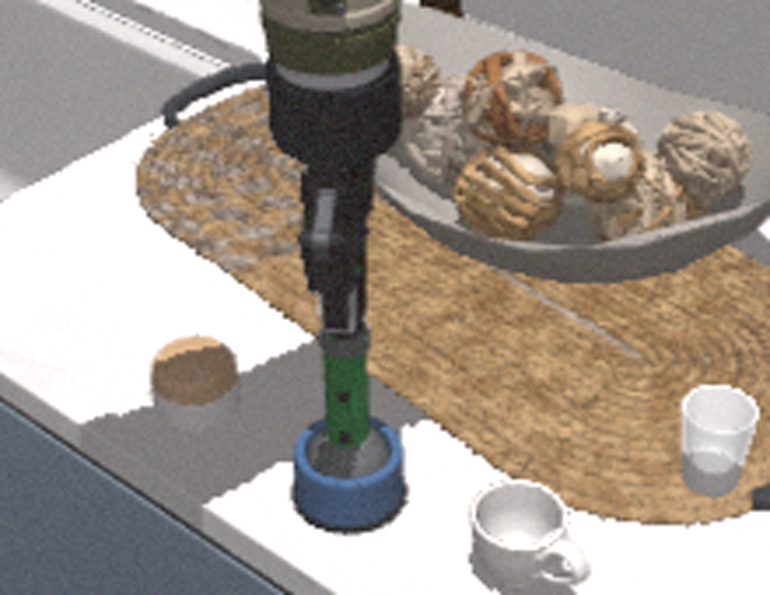

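View pics/wrist5.png

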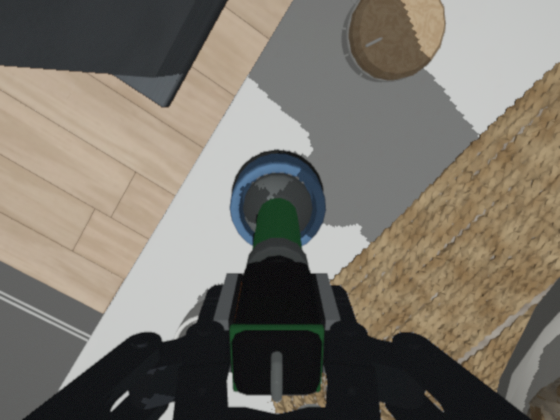

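Call:
drive_tool --plan "-1 0 -6 -0.1 0 0 0; -1 0 -8 -0.1 0 0 0; -1 0 -8 -0.1 0 0 0; -1 0 -8 -0.1 0 0 0"

```text
clock: 5.5
tcp_pos: [0.4519, -0.0174, 0.2048]
orientation: [-0.673, 0.68, 0.209, -0.204]
wrist_force: [0.4, -0.5, -1.1]
finger_gap: 0.0297
```

```bash
cat >crop.sh <<'E'
python3 look.py $1 scene
python3 - <<'E'
from h import *
z=load("scene$1");im=z['im'][150:320,180:400];a=cv2.resize(im,None,fx=3.5,fy=3.5,interpolation=cv2.INTER_CUBIC);cv2.imwrite("pics/s$1c.png",cv2.convertScaleAbs(a,alpha=1.8)[:,:,::-1])
E
E
bash crop.sh 6
```

```text
5.55 [ 0.4521 -0.0175  0.2058] [-0.2131  0.09   -0.3525  1.1161 -0.0052  0.766 ] [-0.7818  0.0667  1.072 ] 0.02964495475157807
[[ 0.83    0.0108 -0.5577]
 [ 0.5578 -0.0077  0.83  ]
 [ 0.0047 -0.9999 -0.0124]]
```

View pics/s6c.png

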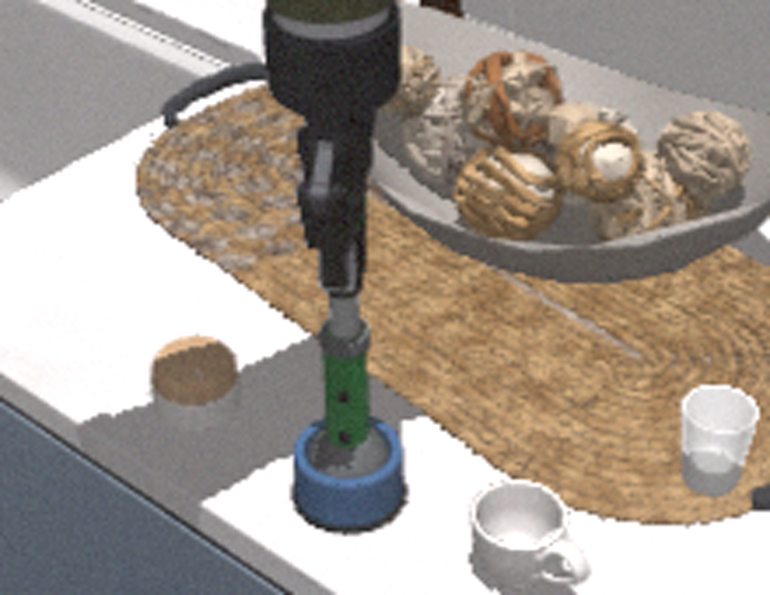

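Call:
drive_tool --plan "-1 0 -9 -0.1 0 0 0; -1 0 -9 -0.1 0 0 0; -1 0 -9 -0.1 0 0 0; -1 0 -8 -0.1 0 0 0; -1 0 -6 -0.1 0 0 0; -1 0 0 0 0 0 0"

```text
clock: 6.3
tcp_pos: [0.4512, -0.0174, 0.2492]
orientation: [-0.673, 0.68, 0.208, -0.204]
wrist_force: [-0.1, -0.3, -5.5]
finger_gap: 0.0295
```

```bash
bash crop.sh 7
```

```text
6.35 [ 0.451  -0.0174  0.2489] [-0.2135  0.0684 -0.2685  1.224  -0.0051  0.7656] [ 0.1437 -0.4531 -5.405 ] 0.02942875452683666
[[ 0.83    0.0085 -0.5577]
 [ 0.5578 -0.0071  0.8299]
 [ 0.0031 -0.9999 -0.0106]]
```

View pics/s7c.png

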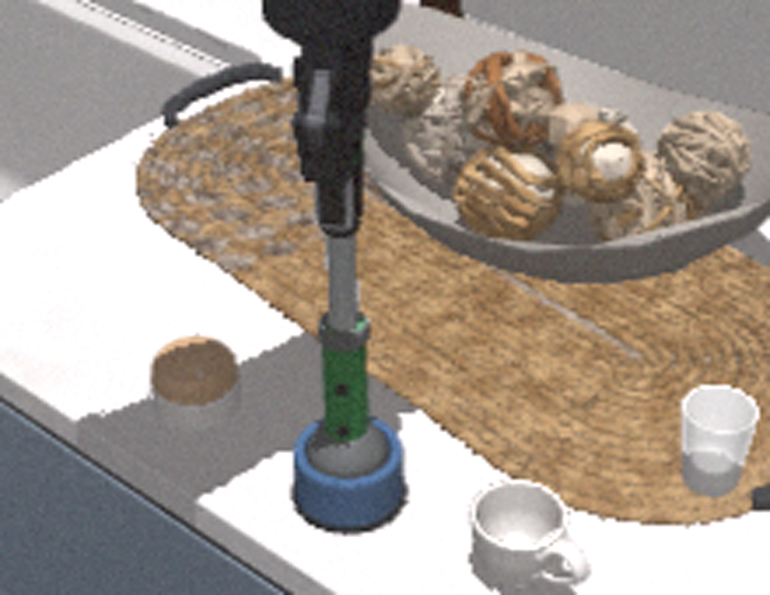

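Call:
drive_tool --plan "-1 0 -9 -0.1 0 0 0; -1 0 -12 -0.1 0 0 0; -1 0 -12 -0.1 0 0 0; -1 0 -12 -0.1 0 0 0; -1 0 -12 -0.1 0 0 0; -1 0 -6 -0.1 0 0 0; -1 0 0 0 0 0 0; -1 0 0 0 0 0 0"

```text
clock: 7.35
tcp_pos: [0.4505, -0.0174, 0.316]
orientation: [-0.673, 0.68, 0.208, -0.204]
wrist_force: [0.9, -0.3, -5.6]
finger_gap: 0.0296
```

```bash
bash crop.sh 8; python3 look.py 8 top wrist
python3 - <<'E'
from h import *
for n in("scene8","top8"):
    z=load(n);W=cloud(z);im=z['im'].astype(int)
    m=(np.abs(W[...,0]-.45)<.06)&(np.abs(W[...,1]+.015)<.06)
    g=m&(im[...,1]>im[...,0]*1.3)&(im[...,1]>im[...,2]*1.3)&(W[...,2]<.28)
    K=W[g];print(n,len(K),K.min(0),K.max(0)) if len(K) else 0
E
```

```text
7.4 [ 0.4505 -0.0174  0.316 ] [-0.2137  0.0526 -0.1218  1.3873 -0.0052  0.7654] [ 0.2946  0.1628 -5.2651] 0.02963513202683448
[[ 0.83    0.0077 -0.5577]
 [ 0.5577 -0.007   0.83  ]
 [ 0.0025 -0.9999 -0.0101]]
7.5 [ 0.4505 -0.0174  0.3159] [-0.2138  0.0527 -0.122   1.3874 -0.0052  0.7654] [ 0.4228 -0.0062 -5.4661] 0.02969987172233953
[[ 0.83    0.0074 -0.5577]
 [ 0.5577 -0.0069  0.83  ]
 [ 0.0023 -0.9999 -0.0099]]
scene8 304 [ 0.43460996 -0.03254735  0.12297305] [ 0.45583231 -0.00653979  0.2107875 ]
```

View pics/s8c.png

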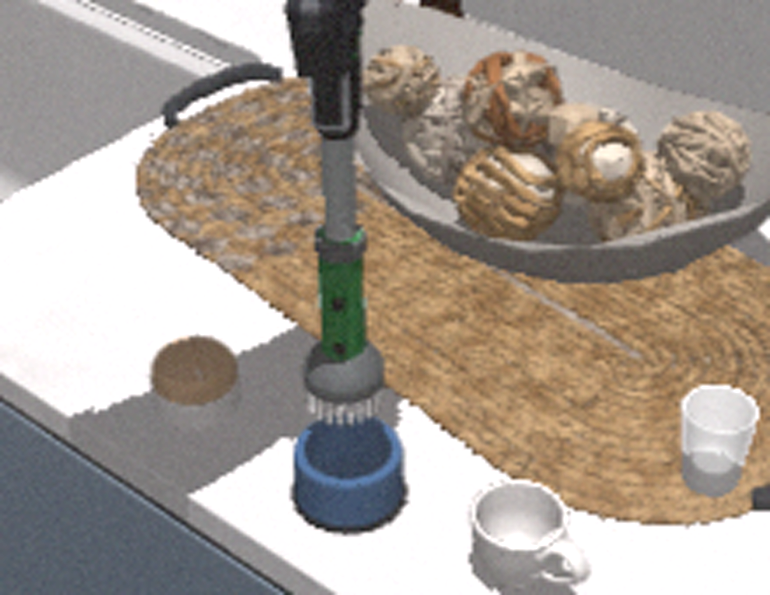

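```bash
python3 -c "
from workcell import job,monitor
s=monitor.get_state();print(s['clock'],abs(s['qvel']).max());print(job.hand_in());s=monitor.get_state();print(s['clock'],s['tcp_pos'],s['finger_gap'],s['wrist_force'])"
```

```text
7.5 0.0011020181704725993
the job is handed in; nothing more can be done
None
the job is handed in; nothing more can be done
```

I carried out the whole sequence and handed the job in after 7.5 s; no verdict is reported, so success is not confirmed.

- **Squeeze:** I gripped the handle from above along the button direction at 40 N. The fingers closed to 30 mm, slightly under the nominal 32 mm for the button fully in.
- **Extend:** I pulled the handle straight up 75 mm with the brush still in its pot. The scene view showed the rod out, and the wrist force read about 5.5 N down. That is the full brush weight, which fits the hard second stop.
- **Lift:** I raised the brush another 67 mm and held it. The last views showed it extended and upright. The head is about 40 mm above the rim, worked out from the lift; the measured sleeve top at z = 0.211 m agrees. The arm was at rest.
- **Bystanders:** the cup, timer and glass looked unmoved in the last picture; I did not measure their positions.

Two things did not agree fully. The camera estimates of the handle's position differed by 2–4 mm, so I centred the jaws with close-up wrist pictures. The last green-sleeve check got no points from the top camera, so the final height rests on the scene camera and the arm's position.

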